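# Pulse the spice grinder

## Robot

A 7-joint arm with a two-finger parallel gripper is mounted at the origin on a cart in front of the work surface, level with it; the furniture and walls round the work are solid. World frame = base frame: x ahead of the robot, y to its left, z up, the work surface at z = 0. Lengths are in m, angles in rad, forces in N, time in s.
With the tool pointing down it reaches from about 0.425 to 0.875 m from the base axis. Payload 4.7 kg.
Tool frame: the origin (TCP) lies between the finger pads; the fingertips stand 14 mm ahead of it and the grasp point (between the pads) lies 5 mm behind it; z points along the fingers, y is the line along which they close (so a half turn about z gives the same grasp; the last joint's range is limited). The gripper opens to 87 mm and grips with 3 to 60 N. Pads are 19 mm wide; open, the fingers measure 117 mm over their backs; the gripper's body (75 mm by 190 mm) begins 51 mm behind the grasp point.
Start: joints at [1.23, 0.321, -0.07, 1.45, 0.023, 1.371, -0.057], TCP at [0.226, -0.61, 0.237] pointing down, gripper open.
Joint ranges: [-2.86, 2.86], [-0.3, 2.09], [-1.38, 1.24], [0.06, 2.45], [-1.56, 4.7], [0.09, 2.05], [-2.69, 2.69]. Speed limits (rad/s): [2.57, 2.57, 3.14, 3.14, 3.14, 3.14, 3.14].

## Interface

Orientations are given as a rotation vector (axis times angle).
In Python, from bench import ctrl gives the robot as it stands.
- The arm moves only by the tool step_arm, never from a script. Its argument "commands" is a list of rows, each an object with "travel": the shift along the tool's x, y, z in m, a list of three; "turn": the turn, a rotation vector about the tool's x, y, z in degrees, a list of three. A call has 1 to 5 rows; each row is the pose to reach, as a shift and turn from the pose commanded when the call began, along the tool's axes at that moment; what a row does not reach only later rows make up. A row lasts 1/10 s, in which the tool goes at most 50 mm and 8.59 degrees, less where a joint would pass 70% of its speed; a pose out of reach is approached as far as the arm can. A call with a gripper value outside its range is refused whole. "gripper" is the opening, from 0 (shut) to 1 (fully open), set as the call begins (left out, the last holds). The fingers move at their own pace and stop on an object; "force" is the grip in N (left out, the last holds). Time passes only in rows, so rows that repeat a pose let the fingers close. It gives the time, the measured TCP pose, the force, the opening and the grip force at its end, in the units of the state.
- ctrl.get_state(): the state, without advancing time (a new reading comes with each control period).
- ctrl.get_image(name): name is "scene" or "top"; returns the picture (420x560x3 uint8, red, green, blue); there is no depth.
- ctrl.camera_model(name): a dict with "fx", "fy", "cx", "cy" (pixels), "k1" (the pictures are not rectified: a ray, as slopes to the right and down, at radius r is drawn at 1 + k1 r^2 times it, then the intrinsics apply), "R" (3x3) and "t" (3): a world point X has camera coordinates R X + t. Camera axes: x right, y down, z forward; pixel columns grow to the right and rows downward; lengths in m; the calibration is good to about 2 mm. A picture is of the moment at which its call begins. camera_model takes no time and is no camera call.
- ctrl.close_job(): hands the job in; it is judged then, once.
The state is a dict: "time": time; "joint_positions": joint angles; "qd": joint speeds; "joint_torque": joint torques, N m; "position": TCP position; "tool_rot": TCP orientation; "ft_force": force on the tool from outside, world axes, zero at the start; "torque": the same for the moment, N m; "grip_width": opening from 0.0 (shut) to 1.0 (fully open); "grip_force": force on a finger pad.
Only numpy, scipy, OpenCV 4.12 (cv2) and the standard library are available. Lean on these libraries where they do the work, as an engineer would, in place of code of your own. Each camera call takes 0.05 s, during which the arm holds its last target. There are 200 camera calls.

## Task

Give the spice grinder a pulse: take its lid by the grip bar, lower it into the collar with its two lugs in the entry notches until it sits fully home, then twist it clockwise against the spring until its pointers stand at the round dots, halfway to the square lock marks. Finish while still gripping the lid and holding it there, because the spring turns it back if you let go. Never turn it on to where it clicks and locks (that is continuous running), and leave everything else on the worktop where it is.

Things in the scene. Friction and masses are not known exactly. Their poses are not given: they have to be found in the camera images.
- grinder: small cordless spice grinder, fixed on the worktop: round aluminium base with a black collar, 109 mm across, 115 mm high. Origin: centre of its underside; z up; its x axis runs through the two entry notches. The collar's bore is 83.6 mm across. Stops let the lid turn only clockwise seen from above, from -7 to 82 deg, counted from lugs centred in the notches (0 deg)
- grinder_seat (a point): centre of the flat seat inside the collar, on the grinder's axis, 95 mm above the worktop, 20 mm below the collar's top; the lid's underside rests here when fully home
- notch (a point): entry notch on the grinder's +x side, at radius 45 mm on the collar's top; a second one lies opposite (-x). Each is a gap of +-13 deg (19 mm) out to radius 48 mm in the 6 mm thick lip round the top of the bore, with two short raised strokes beside it. The channel under the lip is 14 mm high
- pulse_dot (a point): raised round dot on the collar's top, radius 51 mm, 40 deg clockwise (seen from above) from the notch: the pulse mark. Another lies opposite. From 12 deg on the lugs push a sprung switch: return torque 0.06 N m at first, 0.16 N m at the dot, growing 0.2 N m per rad
- lock_mark (a point): raised square on the collar's top, radius 51 mm, 80 deg clockwise from the notch: the lock. Another lies opposite. From about 58 deg the lugs press two spring latches aside, which snap in behind them at about 80 deg (the lock click)
- grinder_lid: loose grey lid, about 110 g, upright on the worktop. Origin: centre of its underside; z up. Plug 79.6 mm across (foot tapered over 5 mm to 70 mm); flange 92 mm across, 22 to 26 mm up; on it a grip bar 62 mm long (lid's x), 22 mm wide (y), 26 to 60 mm up. Same after half a turn: fits either way round, its x along the grinder's x within 6 deg; 2 mm play sideways and up and down
- lid_lug (a point): outer face of the lid's bayonet lug at its +x side, radius 46 mm, 9 mm above the underside; a second lug lies opposite (-x), both in line with the bar. Lugs are 10 mm wide and 6 mm high (6 to 12 mm above the underside). A small pointer stands on the flange's rim above each lug
- lid_grip (a point): point on the lid's axis in the grip bar, 48 mm above the lid's underside, 12 mm below the bar's top: where to grip; fingers close along the lid's y axis
- pulse_switch (a joint): angle (rad) of the sprung switch ring in the collar that the lugs push: 0 released; it equals the lid's clockwise turn from the notches minus 12 deg (0.21 rad): 0.49 with the pointer at the dot, 1.19 at the lock. It springs back to 0 when the lid is let go
- mug_1: a small white cup with a handle, 62x92x51 mm; a bystander, to be left where it is (origin: centre of its underside)
- spice_jar_1: a round spice jar with a dark cap, 41 mm across, 105 mm high; a bystander, to be left where it is (origin: centre of its underside)
- spice_jar_2: a second round spice jar, 41 mm across, 105 mm high; a bystander, to be left where it is (origin: centre of its underside)
- measure_1: a steel measuring spoon lying flat, 121 mm long, 19 mm high; a bystander, to be left where it is (origin: centre of its underside)
- teaspoon_1: a teaspoon lying flat, 130 mm long; a bystander, to be left where it is (origin: centre of its underside)
- glass_1: a small clear glass, 49 mm across, 62 mm high; a bystander, to be left where it is (origin: centre of its underside)
- timer: a round kitchen timer, 63 mm across, 44 mm high; a bystander, to be left where it is (origin: centre of its underside)
- tin_1: a tin can, 57 mm across, 72 mm high; a bystander, to be left where it is (origin: centre of its underside)
- packet_1: a flat packet, 57x150x12 mm; a bystander, to be left where it is (origin: centre of its underside)

How it is judged:
On the way, in this order (a step that is already met when the one before it is completed fails the run):
1. the lid sits fully home in the collar, lugs through the notches (z of grinder_lid in the frame of grinder_seat between -0.002 and 0.003 m and horizontal distance between grinder_lid and grinder below 0.0035 m and angle between grinder_lid's own z axis and vertical below 0.06 rad and value of joint pulse_switch below 0.3 rad), for 0.1 s.
2. the lid is twisted to the dot and held there (z of grinder_lid in the frame of grinder_seat between -0.002 and 0.003 m and horizontal distance between grinder_lid and grinder below 0.0035 m and angle between grinder_lid's own z axis and vertical below 0.06 rad and value of joint pulse_switch between 0.33 and 0.65 rad and angle between the x axis of grinder_lid and the x axis of grinder, either way round between 0.54 and 0.86 rad), for 0.3 s.
At the end, for the whole second after the job is handed in: lid fully home (underside within 3 mm of the seat, axis within 3.5 mm of the grinder's, upright), its pointer within about 9 degrees of the round dot (clockwise turn 31 to 49 degrees, switch 0.33 to 0.65 rad), at rest, and still gripped by the fingers (more than 3 N) (all of step 2 and contact force between the fingers and grinder_lid above 3 N and angular speed of grinder_lid below 0.3 rad/s and velocity of joint pulse_switch between -0.3 and 0.3 rad/s); the arm keeps its last pose, push and grip.
It fails at once if the lid is turned on until it latches at the lock mark (value of joint pulse_switch above 1.13 rad).
It fails at once if a bystander is moved by more than 30 mm (distance of any of mug_1, spice_jar_1, spice_jar_2, measure_1, teaspoon_1, glass_1, timer, tin_1, packet_1 from where it was at the start of the episode above 0.03 m).
It also fails if it takes over 46 s, if anything falls off the work surface, if the arm or the gripper's body presses on something with over 40 N, if the wrist force passes 120 N, or if a joint passes its speed limit or range.

## Working session

There is one attempt and no reset: what is moved stays moved. The work goes in short steps, Python scripts to look and compute and a tool call to move; the robot and the scene stay as the last step left them, time stands still between calls to the robot, and variables do not carry over. Pictures are saved under pics/ and viewed, at most 10 in all, crops included, and the job is handed in when it is done.

Besides the shell and the picture viewer there is one more tool, called after "Request:" by a JSON object that holds its "op" and its "data", one argument or row to a line. step_arm: Moves the arm, as the interface text tells. Its arguments: {"type":"object","properties":{"commands":{"type":"array"},"gripper":{"type":"number"},"force":{"type":"number"}},"required":["commands"]}

```bash
mkdir -p pics
cat > h.py <<'E'
import numpy as np, cv2
from bench import ctrl
from scipy.spatial.transform import Rotation as R
def snap(n,f):
    im=ctrl.get_image(n); cv2.imwrite(f,im[:,:,::-1]); return im
def ray(n,u,v):
    m=ctrl.camera_model(n)
    K=np.array([[m['fx'],0,m['cx']],[0,m['fy'],m['cy']],[0,0,1.]])
    p=cv2.undistortPoints(np.array([[[u,v]]],float),K,np.array([m['k1'],0,0,0,0.]))[0,0]
    # model: 1+k1 r^2
    Rm=np.array(m['R']);t=np.array(m['t']); d=Rm.T@np.array([p[0],p[1],1]); o=-Rm.T@t
    return o,d
def onz(n,u,v,z):
    o,d=ray(n,u,v); return o+d*(z-o[2])/d[2]
def proj(n,X):
    m=ctrl.camera_model(n); c=np.array(m['R'])@np.array(X)+np.array(m['t']); s=c[:2]/c[2]; s=s*(1+m['k1']*(s@s))
    return np.array([m['fx']*s[0]+m['cx'],m['fy']*s[1]+m['cy']])
E
python3 - <<'E'
from h import *
a=snap("top","pics/top0.png");b=snap("scene","pics/scene0.png")
s=ctrl.get_state();print(s['position'],s['tool_rot'],s['time'])
for n in("top","scene"):
    m=ctrl.camera_model(n);print(n,m['fx'],m['k1'],-np.array(m['R']).T@m['t'],np.round(m['R'],2).tolist())
E
```

```text
[ 0.22562178 -0.60910604  0.23559657] [-3.09069806e+00 -5.54218612e-01  6.19508017e-04] 0.1
top 545.0938170874228 -0.07738521898435054 [ 0.43561865 -0.04337048  1.34612355] [[0.02, -1.0, -0.03], [-0.99, -0.02, -0.1], [0.1, 0.03, -0.99]]
scene 431.18208139885587 -0.0023539278453075184 [-0.31922502  0.65298951  0.70148332] [[-0.62, -0.79, 0.0], [-0.38, 0.29, -0.88], [0.69, -0.54, -0.48]]
```

View pics/top0.png

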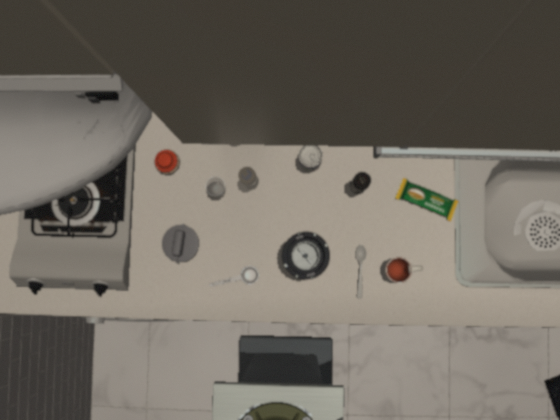

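View pics/scene0.png

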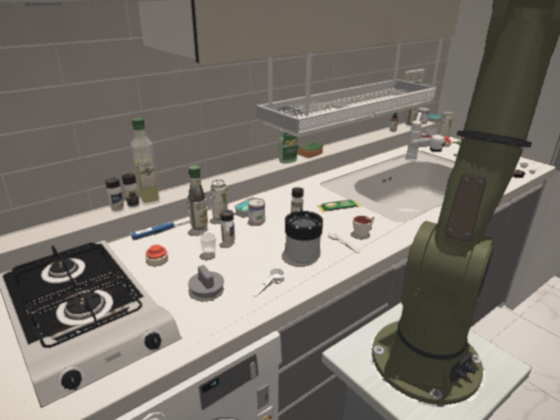

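The top view shows the lid at about (180,244) with its bar near vertical, and the grinder at (305,256). I'll enlarge both.

Run:
```python
from h import *
a=cv2.imread("pics/top0.png")
l=cv2.resize(a[214:274,140:220],None,fx=5,fy=5,interpolation=cv2.INTER_CUBIC)
g=cv2.resize(a[226:286,265:345],None,fx=5,fy=5,interpolation=cv2.INTER_CUBIC)
c=np.hstack([l,g]); c=cv2.convertScaleAbs(c,alpha=1.5,beta=10)
cv2.imwrite("pics/crop0.png",c)
```

```text
(no output)
```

View pics/crop0.png

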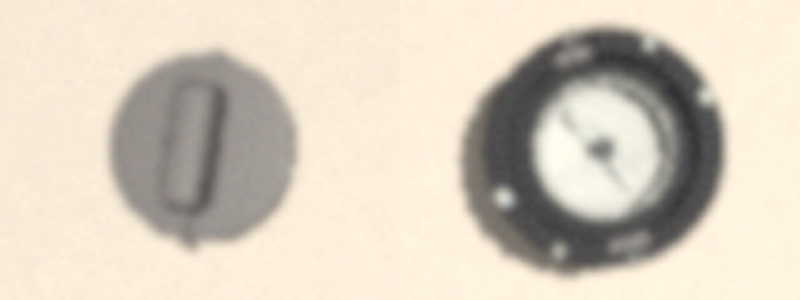

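The crop shows lid pointers at (217,52) and (190,245). The grinder's notch strokes are near (573,48) and (630,242), dots at (650,42) and (559,250), and locks at (706,97) and (504,198).

Run:
```python
from h import *
a=cv2.imread("pics/top0.png")
gr=a.astype(float).sum(2)/3
def cen(u,v,r=3):
    ui,vi=int(round(u)),int(round(v)); w=gr[vi-r:vi+r+1,ui-r:ui+r+1]; w=np.clip(w-np.median(w)-15,0,None)
    Y,X=np.mgrid[vi-r:vi+r+1,ui-r:ui+r+1]; return (X*w).sum()/w.sum(),(Y*w).sum()/w.sum()
c2=lambda x,y:(265+(x-400+.5)/5-.5,226+(y+.5)/5-.5)
P={}
for n,(x,y) in dict(d1=(650,42),d2=(559,250),l1=(706,97),l2=(504,198)).items():
    p=c2(x,y); q=p if n=='d1' else cen(*p,r=2); P[n]=onz("top",*q,.116)[:2]; print(n,p,q,P[n].round(4))
P['n1']=onz("top",*c2(573,48),.116)[:2];P['n2']=onz("top",*c2(630,242),.116)[:2]
for k,off in(('d',40),('l',80),('n',0)):
    d=P[k+'1']-P[k+'2']; print(k,(P[k+'1']+P[k+'2'])/2,np.hypot(*d)/2,(np.degrees(np.arctan2(d[1],d[0]))+off)%180)
# lid
c3=lambda x,y:(140+(x+.5)/5-.5,214+(y+.5)/5-.5)
A=onz("top",*c3(217,50),.028)[:2];B=onz("top",*c3(191,248),.028)[:2];d=A-B
print('lid ptr',(A+B)/2,np.hypot(*d),np.degrees(np.arctan2(d[1],d[0])))
# flange mask
hsv=cv2.cvtColor(a,cv2.COLOR_BGR2HSV); m=((gr<135)).astype(np.uint8); m[:,:155]=0;m[:,205:]=0;m[:222]=0;m[:,:]*=1;m[266:]=0
cs=max(cv2.findContours(m,0,cv2.CHAIN_APPROX_NONE)[0],key=cv2.contourArea)
(q,r)=cv2.minEnclosingCircle(cs); M=cv2.moments(m,True);e=cv2.fitEllipse(cs);print(q,r,e, M['m10']/M['m00'],M['m01']/M['m00'],onz("top",*e[0],.024))
# bar top: crop corners
for pts in ([(176,82),(214,84),(200,208),(166,204)],):
    W=[onz("top",*c3(*p),.06)[:2] for p in pts]; d=(W[0]+W[1]-W[2]-W[3])/2
    print('bar',np.mean(W,0),np.hypot(*d),np.degrees(np.arctan2(d[1],d[0])))
s=ctrl.get_state();print(s['time'],R.from_rotvec(s['tool_rot']).as_matrix().round(3).tolist())
```

```text
d1 (314.6, 234.0) (314.6, 234.0) [ 0.5103 -0.0778]
d2 (296.4, 275.6) (np.float64(296.27835051546384), np.float64(275.83505154639175)) [ 0.4155 -0.0382]
l1 (325.8, 245.0) (np.float64(327.46721311475403), np.float64(243.90437158469948)) [ 0.4885 -0.1071]
l2 (285.4, 265.2) (np.float64(285.2697547683924), np.float64(265.1307901907357)) [ 0.4389 -0.013 ]
d [ 0.46291793 -0.05799461] 0.05133032798330513 17.360852565916506
l [ 0.46373308 -0.06005176] 0.05315117500257029 17.802578278215066
n [ 0.46361053 -0.05665943] 0.04537720127257758 17.436517456490137
lid ptr [0.48622898 0.2458256 ] 0.09712223277524912 -5.320557734567153
(180.5, 243.5) 20.651975631713867 ((180.1322784423828, 243.2640380859375), (38.05344772338867, 39.0113639831543), 176.47328186035156) 180.1410992616899 243.26251025430682 [0.48655524 0.24736574 0.024     ]
bar [0.48689459 0.24610479] 0.05870243746447265 -3.3515977154460876
0.1 [[0.938, 0.347, -0.001], [0.347, -0.938, 0.002], [-0.0, -0.002, -1.0]]
```

```bash
cat >> h.py <<'E'
def go(x,y,z,yaw):
    s=ctrl.get_state();T=R.from_rotvec(s['tool_rot']); y0=np.radians(yaw)
    D=R.from_matrix(np.array([[np.cos(y0),np.sin(y0),0],[np.sin(y0),-np.cos(y0),0],[0,0,-1.]]))
    d=np.array([x,y,z])-s['position']
    print('travel',(T.inv().apply(d)).round(4),'turn',np.degrees((T.inv()*D).as_rotvec()).round(2),'t',s['time'],'pos',np.round(s['position'],4),'f',np.round(s['ft_force'],1),'tq',np.round(s['torque'],2),'grip',s['grip_width'],s['grip_force'])
    M=T.as_matrix();print('yaw',np.degrees(np.arctan2(M[1,0],M[0,0])).round(2))
E
python3 -c "
from h import *
go(.43,-.45,.235,20.3); go(.5,-.22,.235,8);go(.4866,.2465,.2,-4.5)"
```

```text
travel [ 0.2469 -0.0782  0.0007] turn [-0.09  0.01  0.03] t 0.1 pos [ 0.2256 -0.6091  0.2356] f [-0.7  0.2  0.2] tq [ 0.02 -0.04 -0.  ] grip 0.9996309972479788 0.0
yaw 20.33
travel [ 0.3925 -0.2695  0.001 ] turn [-0.09  0.02 12.33] t 0.1 pos [ 0.2256 -0.6091  0.2356] f [-0.7  0.2  0.2] tq [ 0.02 -0.04 -0.  ] grip 0.9996309972479788 0.0
yaw 20.33
travel [ 0.542  -0.7116  0.0367] turn [-0.09  0.03 24.83] t 0.1 pos [ 0.2256 -0.6091  0.2356] f [-0.7  0.2  0.2] tq [ 0.02 -0.04 -0.  ] grip 0.9996309972479788 0.0
yaw 20.33
```

Request:
{"op": "step_arm", "data": {
  "commands": [
    {"travel": [0.045, -0.014, 0], "turn": [0, 0, 0]},
    {"travel": [0.09, -0.029, 0], "turn": [0, 0, 0]},
    {"travel": [0.135, -0.044, 0], "turn": [0, 0, 0]},
    {"travel": [0.18, -0.06, 0], "turn": [0, 0, 0]},
    {"travel": [0.225, -0.08, 0], "turn": [0, 0, 0]}
  ],
  "gripper": 1
}}

```text
time: 0.6
position: [0.41, -0.4551, 0.2361]
tool_rot: [-3.092, -0.554, 0.001]
ft_force: [-0.0, 0.6, -0.0]
grip_width: 1.003
grip_force: 0.0
```

Request:
{"op": "step_arm", "data": {
  "commands": [
    {"travel": [0.035, -0.035, 0], "turn": [0, 0, 0]},
    {"travel": [0.07, -0.07, 0], "turn": [0, 0, 0]},
    {"travel": [0.1, -0.105, 0], "turn": [0, 0, 0]},
    {"travel": [0.13, -0.14, 0], "turn": [0, 0, 0]},
    {"travel": [0.16, -0.18, 0], "turn": [0, 0, 0]}
  ]
}}

```text
time: 1.1
position: [0.4966, -0.2306, 0.2361]
tool_rot: [3.092, 0.553, -0.001]
ft_force: [1.1, 0.2, -0.0]
grip_width: 1.006
grip_force: 0.0
```

Request:
{"op": "step_arm", "data": {
  "commands": [
    {"travel": [0.02, -0.045, 0], "turn": [0, 0, 5]},
    {"travel": [0.04, -0.09, 0], "turn": [0, 0, 10]},
    {"travel": [0.06, -0.135, 0], "turn": [0, 0, 15]},
    {"travel": [0.08, -0.18, 0], "turn": [0, 0, 20]},
    {"travel": [0.1, -0.225, 0], "turn": [0, 0, 24.8]}
  ]
}}

```text
time: 1.6
position: [0.5116, 0.0156, 0.2363]
tool_rot: [3.138, -0.128, -0.0]
ft_force: [0.1, 0.1, 0.2]
grip_width: 1.002
grip_force: 0.0
```

```bash
python3 -c "
from h import *
go(.4866,.2465,.11,-4.5);print(ctrl.get_state()['joint_positions'])"
```

```text
travel [-0.0438 -0.2281  0.1262] turn [ 0.03  0.   -0.19] t 1.6 pos [0.5116 0.0156 0.2363] f [0.1 0.1 0.2] tq [ 0.08 -0.01 -0.01] grip 1.001836949068386 0.0
yaw -4.69
[ 0.45969479  0.05403777 -0.55761894  1.77169155  0.03003461  1.32427971
 -1.75717664]
```

Request:
{"op": "step_arm", "data": {
  "commands": [
    {"travel": [-0.008, -0.045, 0.02], "turn": [0, 0, 0]},
    {"travel": [-0.016, -0.09, 0.04], "turn": [0, 0, 0]},
    {"travel": [-0.025, -0.135, 0.06], "turn": [0, 0, 0]},
    {"travel": [-0.034, -0.18, 0.075], "turn": [0, 0, 0]},
    {"travel": [-0.044, -0.228, 0.09], "turn": [0, 0, 0]}
  ]
}}

```text
time: 2.1
position: [0.4855, 0.2443, 0.1459]
tool_rot: [3.138, -0.124, -0.0]
ft_force: [1.5, 0.0, 0.3]
grip_width: 0.999
grip_force: 0.0
```

Run:
```python
from h import *
go(.4866,.2465,.044,-4.5)
b=snap("scene","pics/scene1.png")
cv2.imwrite("pics/s1.png",cv2.resize(b[150:350,120:320,::-1],None,fx=3,fy=3,interpolation=cv2.INTER_CUBIC))
```

```text
travel [ 0.0009 -0.0024  0.1019] turn [ 0.05  0.01 -0.03] t 2.1 pos [0.4855 0.2443 0.1459] f [1.5 0.  0.3] tq [-0.02 -0.06 -0.04] grip 0.9991573095839966 0.0
yaw -4.53
```

View pics/s1.png

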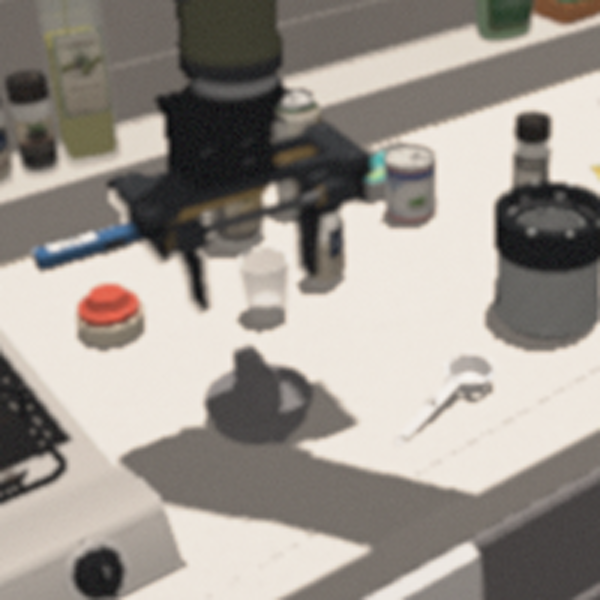

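The fingers (crop about (200,290) and (310,260)) straddle the lid's bar, at about (250,370). I'll descend.

Request:
{"op": "step_arm", "data": {
  "commands": [
    {"travel": [0.001, -0.001, 0.035], "turn": [0, 0, 0]},
    {"travel": [0.001, -0.002, 0.07], "turn": [0, 0, 0]},
    {"travel": [0.001, -0.002, 0.09], "turn": [0, 0, 0]},
    {"travel": [0.001, -0.002, 0.1], "turn": [0, 0, 0]},
    {"travel": [0.001, -0.002, 0.1], "turn": [0, 0, 0]}
  ]
}}

```text
time: 2.65
position: [0.4863, 0.2445, 0.0456]
tool_rot: [3.138, -0.123, -0.004]
ft_force: [-0.8, -0.6, 0.6]
grip_width: 0.999
grip_force: 0.0
```

Request:
{"op": "step_arm", "data": {
  "commands": [
    {"travel": [0, 0, 0]},
    {"travel": [0, 0, 0]},
    {"travel": [0, 0, 0]},
    {"travel": [0, 0, 0]},
    {"travel": [0, 0, 0]}
  ],
  "gripper": 0,
  "force": 40
}}

```text
$.commands[0]: bad value
```

Request:
{"op": "step_arm", "data": {
  "commands": [
    {"travel": [0, 0, 0], "turn": [0, 0, 0]},
    {"travel": [0, 0, 0], "turn": [0, 0, 0]},
    {"travel": [0, 0, 0], "turn": [0, 0, 0]},
    {"travel": [0, 0, 0], "turn": [0, 0, 0]}
  ]
}}

```text
time: 3.05
position: [0.4879, 0.2453, 0.0477]
tool_rot: [-3.139, 0.123, -0.002]
ft_force: [0.5, 0.2, -0.1]
grip_width: 0.998
grip_force: 0.0
```

Request:
{"op": "step_arm", "data": {
  "commands": [
    {"travel": [0, 0, 0.001], "turn": [0, 0, 0]},
    {"travel": [0, 0, 0.001], "turn": [0, 0, 0]},
    {"travel": [0, 0, 0.001], "turn": [0, 0, 0]},
    {"travel": [0, 0, 0.001], "turn": [0, 0, 0]},
    {"travel": [0, 0, 0.001], "turn": [0, 0, 0]}
  ],
  "gripper": 0,
  "force": 40
}}

```text
time: 3.55
position: [0.4873, 0.2452, 0.0458]
tool_rot: [3.139, -0.122, -0.0]
ft_force: [1.2, -0.6, -0.3]
grip_width: 0.633
grip_force: 0.0
```

Request:
{"op": "step_arm", "data": {
  "commands": [
    {"travel": [0, 0, 0], "turn": [0, 0, 0]},
    {"travel": [0, 0, 0], "turn": [0, 0, 0]},
    {"travel": [0, 0, 0], "turn": [0, 0, 0]},
    {"travel": [0, 0, 0], "turn": [0, 0, 0]}
  ]
}}

```text
time: 3.95
position: [0.4873, 0.2453, 0.0459]
tool_rot: [-3.139, 0.123, -0.0]
ft_force: [-0.1, 1.0, 0.2]
grip_width: 0.261
grip_force: 0.4
```

```bash
python3 -c "
from h import *
go(.4633,-.058,.2,17.4)"
```

```text
travel [-3.000e-04  3.042e-01 -1.541e-01] turn [-1.000e-02 -0.000e+00 -2.188e+01] t 3.95 pos [0.4873 0.2453 0.0459] f [-0.1  1.   0.2] tq [0.21 0.09 0.07] grip 0.2608721292630103 0.37073592386150267
yaw -4.48
```

Request:
{"op": "step_arm", "data": {
  "commands": [
    {"travel": [0, 0, 0], "turn": [0, 0, 0]},
    {"travel": [0, 0, 0], "turn": [0, 0, 0]},
    {"travel": [0, 0, 0], "turn": [0, 0, 0]}
  ]
}}

```text
time: 4.25
position: [0.4873, 0.2453, 0.0459]
tool_rot: [-3.139, 0.122, -0.0]
ft_force: [-0.2, 0.4, -0.8]
grip_width: 0.248
grip_force: 39.8
```

Request:
{"op": "step_arm", "data": {
  "commands": [
    {"travel": [0, 0, -0.02], "turn": [0, 0, 0]},
    {"travel": [0, 0, -0.06], "turn": [0, 0, 0]},
    {"travel": [0, 0, -0.1], "turn": [0, 0, 0]},
    {"travel": [0, 0, -0.14], "turn": [0, 0, 0]},
    {"travel": [0, 0, -0.16], "turn": [0, 0, 0]}
  ]
}}

```text
time: 4.75
position: [0.4884, 0.2459, 0.2094]
tool_rot: [-3.138, 0.122, -0.007]
ft_force: [0.3, -0.3, -1.6]
grip_width: 0.25
grip_force: 39.8
```

Request:
{"op": "step_arm", "data": {
  "commands": [
    {"travel": [0, 0.03, 0], "turn": [0, 0, -3]},
    {"travel": [0, 0.07, 0], "turn": [0, 0, -8]},
    {"travel": [0, 0.11, 0], "turn": [0, 0, -13]},
    {"travel": [0, 0.15, 0], "turn": [0, 0, -18]},
    {"travel": [0, 0.18, 0], "turn": [0, 0, -22]}
  ]
}}

```text
time: 5.25
position: [0.4725, 0.0626, 0.2056]
tool_rot: [3.103, 0.48, -0.001]
ft_force: [0.7, 0.4, -1.4]
grip_width: 0.25
grip_force: 39.8
```

Run:
```python
from h import *
go(.4633,-.058,.2,17.4)
a=snap("top","pics/top2.png");b=snap("scene","pics/scene2.png")
c=np.hstack([cv2.resize(a[200:300,200:330,::-1],(390,300)),cv2.resize(b[150:300,150:345,::-1],(390,300))])
cv2.imwrite("pics/c2.png",c)
```

```text
travel [-0.0452  0.1122  0.0058] turn [0.07 0.06 0.18] t 5.25 pos [0.4725 0.0626 0.2056] f [ 0.7  0.4 -1.4] tq [ 0.04 -0.09  0.03] grip 0.24963528273023738 39.83524840325117
yaw 17.58
```

View pics/c2.png

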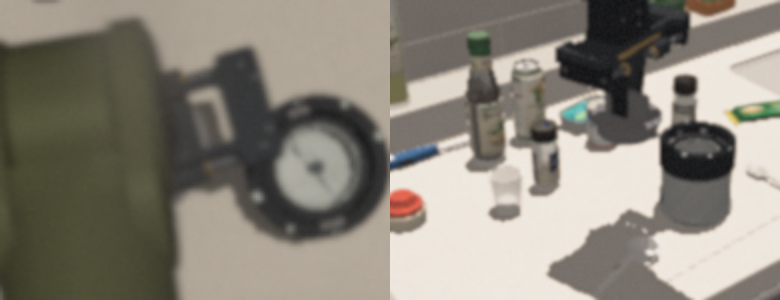

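The lid is held squarely in the gripper at scene crop (630,120). I'll move it above the collar.

Request:
{"op": "step_arm", "data": {
  "commands": [
    {"travel": [-0.015, 0.04, 0], "turn": [0, 0, 0]},
    {"travel": [-0.03, 0.08, 0], "turn": [0, 0, 0]},
    {"travel": [-0.045, 0.113, 0], "turn": [0, 0, 0.2]},
    {"travel": [-0.045, 0.113, 0.015], "turn": [0, 0, 0.2]},
    {"travel": [-0.045, 0.113, 0.025], "turn": [0, 0, 0.2]}
  ]
}}

```text
time: 5.85
position: [0.4639, -0.0559, 0.18]
tool_rot: [-3.106, -0.47, 0.001]
ft_force: [-0.8, 0.1, -1.8]
grip_width: 0.249
grip_force: 39.8
```

Request:
{"op": "step_arm", "data": {
  "commands": [
    {"travel": [0, 0, 0], "turn": [0, 0, 0]},
    {"travel": [0, 0, 0], "turn": [0, 0, 0]}
  ]
}}

```text
time: 6.05
position: [0.4644, -0.0541, 0.1808]
tool_rot: [-3.105, -0.477, 0.001]
ft_force: [-0.2, -0.3, -0.6]
grip_width: 0.249
grip_force: 39.8
```

Run:
```python
from h import *
go(.4639,-.0589,.16,17.4)
b=snap("scene","pics/scene3.png")
cv2.imwrite("pics/c3.png",cv2.resize(b[180:280,240:360,::-1],None,fx=6,fy=6,interpolation=cv2.INTER_CUBIC))
```

```text
travel [-0.0019  0.0044  0.0208] turn [-0.03  0.03  0.07] t 6.05 pos [ 0.4644 -0.0541  0.1808] f [-0.2 -0.3 -0.6] tq [-0.04  0.02 -0.05] grip 0.2493376613317343 39.833152731880546
yaw 17.47
```

View pics/c3.png

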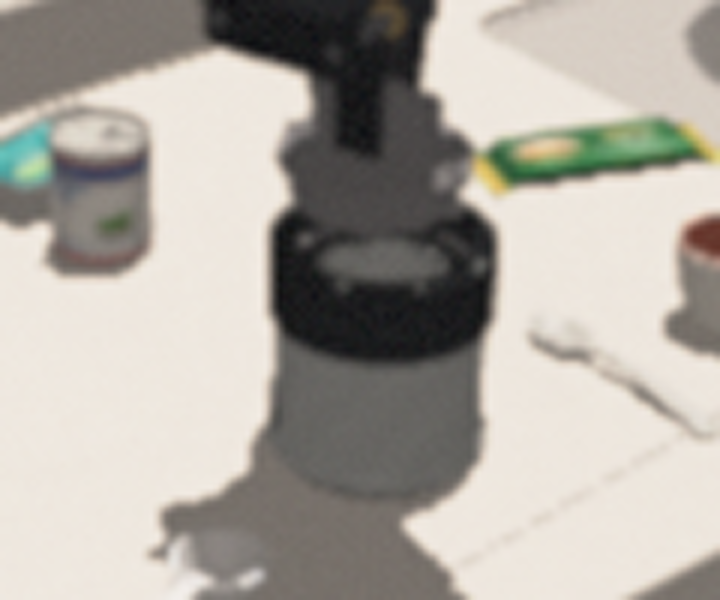

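The lid hovers above the collar: flange about 284 to 472 px in the crop, collar 272 to 494. I'll check lateral consistency with this view.

Run:
```python
from h import *
g=(.4632,-.0578)
print('collar est u',(proj("scene",[*g,.105])-[240,180])*6,'seen 383')
print('lid tcp u',(proj("scene",[.4644-.0007,-.0541+.0011,.1588])-[240,180])*6,'seen ~378')
print('1mm in u: dx,dy',(proj("scene",[g[0]+.001,g[1],.105])-proj("scene",[*g,.105]))*6,(proj("scene",[g[0],g[1]+.001,.105])-proj("scene",[*g,.105]))*6)
a=cv2.imread("pics/scene0.png"); gr=a.mean(2)
for v in (222,226,230):
    r=gr[v,270:340].round().astype(int); i=np.where(r<60)[0]+270; print(v,i.min(),i.max(),(i.min()+i.max()+0)/2)
b=cv2.imread("pics/scene3.png").mean(2)
for v in (222,226,230):
    r=b[v,270:340]; i=np.where(r<60)[0]+270; print(v,i.min(),i.max(),(i.min()+i.max())/2)
print(proj("scene",[*g,.105]))
```

```text
collar est u [379.88941805 249.67638258] seen 383
lid tcp u [375.27108104 150.03431327] seen ~378
1mm in u: dx,dy [-1.40637873 -0.8333823 ] [-1.61088955  0.64221552]
222 286 321 303.5
226 286 321 303.5
230 286 320 303.0
222 286 321 303.5
226 286 321 303.5
230 286 320 303.0
[303.31490301 221.61273043]
```

Both views agree. Centering and lowering.

Request:
{"op": "step_arm", "data": {
  "commands": [
    {"travel": [-0.002, 0.0044, 0], "turn": [0, 0, 0]},
    {"travel": [-0.002, 0.0044, 0.006], "turn": [0, 0, 0]},
    {"travel": [-0.002, 0.0044, 0.012], "turn": [0, 0, 0]},
    {"travel": [-0.002, 0.0044, 0.017], "turn": [0, 0, 0]},
    {"travel": [-0.002, 0.0044, 0.02], "turn": [0, 0, 0]}
  ]
}}

```text
time: 6.6
position: [0.4634, -0.0602, 0.1601]
tool_rot: [-3.105, -0.473, 0.002]
ft_force: [0.4, -0.3, -1.4]
grip_width: 0.253
grip_force: 39.8
```

Request:
{"op": "step_arm", "data": {
  "commands": [
    {"travel": [0, 0, 0], "turn": [0, 0, 0]},
    {"travel": [0, 0, 0], "turn": [0, 0, 0]}
  ]
}}

```text
time: 6.8
position: [0.4638, -0.0603, 0.1609]
tool_rot: [-3.106, -0.473, 0.0]
ft_force: [0.4, 0.7, -0.9]
grip_width: 0.251
grip_force: 39.8
```

```bash
python3 -c "
from h import *
go(.4639,-.0589,.141,17.4)"
```

```text
travel [ 0.0005 -0.0013  0.0199] turn [-0.    0.01 -0.07] t 6.8 pos [ 0.4638 -0.0603  0.1609] f [ 0.4  0.7 -0.9] tq [0.01 0.02 0.06] grip 0.25063374119461135 39.83309199102223
yaw 17.33
```

Request:
{"op": "step_arm", "data": {
  "commands": [
    {"travel": [0.0005, -0.001, 0], "turn": [0, 0, 0]},
    {"travel": [0.0005, -0.001, 0.002], "turn": [0, 0, 0]},
    {"travel": [0.0005, -0.001, 0.004], "turn": [0, 0, 0]},
    {"travel": [0.0005, -0.001, 0.006], "turn": [0, 0, 0]},
    {"travel": [0.0005, -0.001, 0.008], "turn": [0, 0, 0]}
  ]
}}

```text
time: 7.3
position: [0.4639, -0.0593, 0.1527]
tool_rot: [3.106, 0.473, -0.0]
ft_force: [-0.5, -0.5, -1.3]
grip_width: 0.252
grip_force: 39.8
```

```bash
python3 -c "
from h import *
go(.4639,-.0589,.141,17.4)"
```

```text
travel [ 0.0001 -0.0004  0.0117] turn [ 0.    0.01 -0.07] t 7.3 pos [ 0.4639 -0.0593  0.1527] f [-0.5 -0.5 -1.3] tq [ 0.04 -0.   -0.  ] grip 0.25170267585800066 39.83307916671038
yaw 17.33
```

No contact; the lugs should be entering the notches. Continuing.

Request:
{"op": "step_arm", "data": {
  "commands": [
    {"travel": [0, 0, 0.002], "turn": [0, 0, 0]},
    {"travel": [0, 0, 0.004], "turn": [0, 0, 0]},
    {"travel": [0, 0, 0.006], "turn": [0, 0, 0]},
    {"travel": [0, 0, 0.008], "turn": [0, 0, 0]},
    {"travel": [0, 0, 0.01], "turn": [0, 0, 0]}
  ]
}}

```text
time: 7.8
position: [0.464, -0.0593, 0.1427]
tool_rot: [3.106, 0.473, -0.0]
ft_force: [-0.1, 0.0, -0.5]
grip_width: 0.248
grip_force: 39.8
```

```bash
python3 -c "
from h import *
go(.4639,-.0589,.141,17.4)"
```

```text
travel [ 0.     -0.0004  0.0017] turn [ 0.    0.   -0.07] t 7.8 pos [ 0.464  -0.0593  0.1427] f [-0.1  0.  -0.5] tq [ 0.03  0.   -0.03] grip 0.24768815733070126 39.83313468284905
yaw 17.33
```

Request:
{"op": "step_arm", "data": {
  "commands": [
    {"travel": [0, 0, 0.001], "turn": [0, 0, 0]},
    {"travel": [0, 0, 0.002], "turn": [0, 0, 0]},
    {"travel": [0, 0, 0.003], "turn": [0, 0, 0]},
    {"travel": [0, 0, 0.003], "turn": [0, 0, 0]}
  ]
}}

```text
time: 8.2
position: [0.464, -0.0592, 0.1408]
tool_rot: [3.105, 0.473, -0.0]
ft_force: [-2.8, 1.4, 5.1]
grip_width: 0.251
grip_force: 39.8
```

```bash
python3 -c "
from h import *
go(.4639,-.0589,.141,17.4)"
```

```text
travel [ 0.     -0.0003 -0.0002] turn [ 0.02  0.02 -0.07] t 8.2 pos [ 0.464  -0.0592  0.1408] f [-2.8  1.4  5.1] tq [ 0.13  0.65 -0.03] grip 0.2511003217597203 39.833400305360556
yaw 17.33
```

Seated: TCP at 0.1408 with 5 N contact. Now twist clockwise (+z).

Request:
{"op": "step_arm", "data": {
  "commands": [
    {"travel": [0, 0, 0], "turn": [0, 0, 4]},
    {"travel": [0, 0, 0], "turn": [0, 0, 8]},
    {"travel": [0, 0, 0], "turn": [0, 0, 12]},
    {"travel": [0, 0, 0], "turn": [0, 0, 16]},
    {"travel": [0, 0, 0], "turn": [0, 0, 20]}
  ]
}}

```text
time: 8.7
position: [0.4646, -0.0596, 0.1409]
tool_rot: [3.14, -0.077, 0.002]
ft_force: [-1.4, -0.0, 3.4]
grip_width: 0.25
grip_force: 39.8
```

```bash
python3 -c "
from h import *
go(.4639,-.0589,.141,-22.6)"
```

```text
travel [-0.0008 -0.0006 -0.0002] turn [ 0.04 -0.09 19.79] t 8.7 pos [ 0.4646 -0.0596  0.1409] f [-1.4 -0.   3.4] tq [-0.07  0.28  0.2 ] grip 0.2504604292030165 39.83830609358847
yaw -2.81
```

Request:
{"op": "step_arm", "data": {
  "commands": [
    {"travel": [0, 0, 0], "turn": [0, 0, 4]},
    {"travel": [0, 0, 0], "turn": [0, 0, 8]},
    {"travel": [0, 0, 0], "turn": [0, 0, 12]},
    {"travel": [0, 0, 0], "turn": [0, 0, 16]},
    {"travel": [0, 0, 0], "turn": [0, 0, 20]}
  ],
  "force": 50
}}

```text
time: 9.2
position: [0.4645, -0.0599, 0.1408]
tool_rot: [3.078, -0.621, 0.002]
ft_force: [-1.7, -1.8, 4.2]
grip_width: 0.246
grip_force: 49.9
```

Request:
{"op": "step_arm", "data": {
  "commands": [
    {"travel": [0, 0, 0], "turn": [0, 0, 0]},
    {"travel": [0, 0, 0], "turn": [0, 0, 0]},
    {"travel": [0, 0, 0], "turn": [0, 0, 0]},
    {"travel": [0, 0, 0], "turn": [0, 0, 0]}
  ]
}}

```text
time: 9.6
position: [0.4646, -0.0599, 0.1408]
tool_rot: [3.08, -0.615, 0.003]
ft_force: [-1.8, -2.1, 5.9]
grip_width: 0.248
grip_force: 49.8
```

Run:
```python
from h import *
go(.4639,-.0589,.141,-22.6)
a=snap("top","pics/top4.png");b=snap("scene","pics/scene4.png")
c=np.hstack([cv2.resize(a[226:286,265:345,::-1],(400,300),interpolation=cv2.INTER_CUBIC),cv2.resize(b[190:250,263:343,::-1],(400,300),interpolation=cv2.INTER_CUBIC)])
cv2.imwrite("pics/c4.png",cv2.convertScaleAbs(c,alpha=1.6,beta=10))
```

```text
travel [-0.001  -0.0006 -0.0002] turn [ 0.03 -0.1   0.01] t 9.6 pos [ 0.4646 -0.0599  0.1408] f [-1.8 -2.1  5.9] tq [-0.23  0.43  0.11] grip 0.24777711695878324 49.82690426521003
yaw -22.59
```

View pics/c4.png

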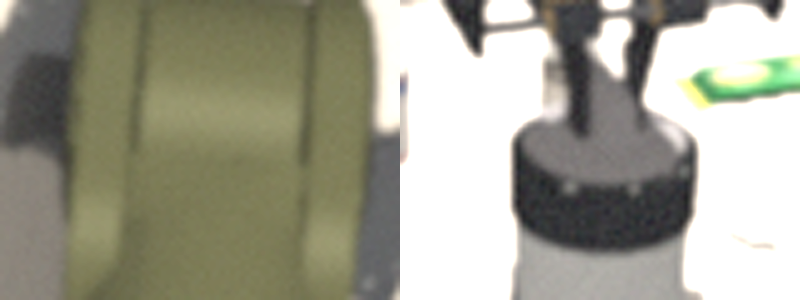

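The lid is flush in the collar, with collar marks visible at (570,188) and (635,188). The gripper has turned 40° with no sign of slip (49.8 N grip, 0.11 N m moment). Handing in.

```bash
python3 -c "
from h import *
print(ctrl.close_job())"
```

```text
the job is handed in; nothing more can be done
None
```

I handed the job in with the lid seated in the collar, turned about 40° clockwise to the round dots by the gripper's angle, and still held at about 50 N. No verdict came back, and I didn't see the pointers meet the dots in a picture.

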